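# Match a box hinge in the assembly jig and hold it for the pin

### The arm

A 7-joint arm with a two-finger parallel gripper is mounted at the origin on the work surface. World frame = base frame: x ahead of the robot, y to its left, z up, the work surface at z = 0. Lengths are in m, angles in rad, forces in N, time in s.
With the tool pointing down it reaches from about 0.35 to 0.9 m from the base axis. Payload 8.1 kg.
Tool frame: the origin (TCP) lies on the centre line of the jaws, within the pads' length; the fingertips stand 17 mm ahead of it and the grasp point (between the pads) lies 2 mm behind it; z points along the fingers, y is the direction in which the jaws open and shut (so a half turn about z gives the same grasp; the last joint's range is limited). The gripper opens to 92 mm and grips with 3 to 60 N. Pads are 19 mm wide; open, the fingers measure 130 mm over their backs; the gripper's body (75 mm by 190 mm) begins 47 mm behind the grasp point.
Start: joints at [-1.291, 0.434, 0.025, 1.573, -0.012, 1.134, -0.075], TCP at [0.233, 0.58, 0.244] pointing down, gripper open.
Joint ranges: [-2.62, 2.62], [-0.44, 2.09], [-1.27, 1.32], [0.08, 2.57], [-1.32, 4.46], [0.12, 2], [-2.74, 2.74]. Speed limits (rad/s): [2.22, 2.22, 3.01, 3.01, 3.14, 3.14, 3.14].

### API

Orientations are given as a rotation vector (axis times angle).
In Python, from cell import arm, imaging, job gives the robot as it stands.
- The arm moves only by the tool jog_arm, never from a script. Its argument "moves" is a list of rows, each an object with "fingers": the closure, from -1 (fully open) to 1 (shut); "xyz": the shift along the tool's x, y, z in cm, a list of three; "angular": the turn, a rotation vector about the tool's x, y, z in rad, a list of three. In form: [{"fingers": fingers, "xyz": [dx, dy, dz], "angular": [ax, ay, az]}, ...]. A call has 1 to 12 rows; each row is the pose to reach, as a shift and turn from the pose commanded when the call began, along the tool's axes at that moment; what a row does not reach only later rows make up. A row lasts 1/8 s, in which the tool goes at most 62.5 mm and 10.7 degrees, less where a joint would pass 70% of its speed; a pose out of reach is approached as far as the arm can. A call with a gripper value outside its range is refused whole. The fingers move at their own pace and stop on an object; "grip_force" is the grip in N (left out, the last holds). Time passes only in rows, so rows that repeat a pose let the fingers close. It gives the time, the measured TCP pose, the force and the opening at its end, in the units of the state.
- arm.observe(): the state, without advancing time (a new reading comes with each control period).
- imaging.get_image(name): name is "side" or "top"; returns the picture (384x512x3 uint8, red, green, blue); there is no depth.
- imaging.camera_params(name): a dict with "fx", "fy", "cx", "cy" (pixels), "dist" ([k1, k2, p1, p2, k3] as OpenCV has them; the pictures are not rectified), "rvec" (rotation vector, rad) and "tvec" (3), from world to camera coordinates, as OpenCV has them. Camera axes: x right, y down, z forward; pixel columns grow to the right and rows downward; lengths in m; the calibration is good to about 2 mm. A picture is of the moment at which its call begins. camera_params takes no time and is no camera call.
- job.sign_off(): hands the job in, once; it reports no verdict.
The state is a dict: "clock": time; "joints": joint angles; "dq": joint speeds; "joint_efforts": joint torques, N m; "position": TCP position; "ee_rot": TCP orientation; "force": force on the tool from outside, world axes, zero at the start; "ft_torque": the same for the moment, N m; "width": opening from 0.0 (shut) to 1.0 (fully open).
Only numpy, scipy, OpenCV 4.12 (cv2) and the standard library are available. Lean on these libraries where they do the work, as an engineer would, in place of code of your own. Each camera call takes 0.05 s, during which the arm holds its last target. There are 200 camera calls.

### The job

Set the plywood jamb block (the one with two hinge knuckles) fully down, flat and square in the grey jig's pocket, its knuckles at the end away from the tall backstop, and let go of it. Then pick up the batten with the single knuckle, bring that knuckle between the other two so that the holes line up for a 5 mm pin, with both hinge leaves flat and level, and finish still holding it there steadily in the gripper, clear of the table and the jig and not pressing on the block. Leave everything else on the table alone.

Things in the scene. Friction and masses are not known exactly. Their poses are not given: they have to be found in the camera images.
- pocket (a point): assembly jig: fixed grey plate 98 x 78 mm with a pocket 74 (its x) x 54 (its y) mm, 15 deep. This point: centre of the pocket floor, 10 mm above the table; rims 25 mm above the table, 12 mm thick. z up; x along the pocket, away from the tall backstop, which is the wall at the -x end, 55 mm above the table. Its place and heading vary.
- jamb_center (a point): jamb block: loose plywood block 70 (its x) x 50 (its y) x 50 mm tall, about 160 g, flat on the table at first, 3 mm steel hinge leaf on top, TWO knuckles (tubes) standing out 21 mm beyond its +x end. This point: centre of the wood, 25 mm above its underside; z up. Fits the pocket with 2 mm to spare each side, its x along the pocket's x.
- jamb_bore (a point): jamb block's hinge axis: middle of the 22 mm gap between its two knuckles, on their axis, which is y here (axes as jamb_center). Lies 47 mm along +x and 26.5 mm above jamb_center. Knuckles 18 mm outside diameter, 8 mm bore, 14 mm long each.
- leaf_center (a point): batten: loose plywood batten 90 (its x) x 40 (its y) x 30 mm thick, about 120 g, flat on the table at first, 3 mm steel hinge leaf on top, ONE knuckle standing out 21 mm beyond its -x end. This point: centre of the wood, 15 mm above its underside; z up.
- leaf_bore (a point): batten's hinge axis: centre of its knuckle (18 mm outside diameter, 8 mm bore, 18 mm long along y), 57 mm along -x and 16.5 mm above leaf_center, same axes. Matched: it coincides with jamb_bore, both x axes agree, leaves level; the batten's underside is then 30 mm above the table, with 3 mm of air between each knuckle and the opposite wood.
- pin: a loose plain steel hinge pin, 5 mm thick and 80 mm long, lying in the small black tray; origin at mid-length on its underside. Not needed by the robot; a bystander, leave it alone.
- driver: a loose screwdriver, about 170 mm long, lying on the table; a bystander, leave it alone.
- clamp1: a loose grey spring clamp, about 75 x 25 x 16 mm; a bystander, leave it alone.
- clamp2: a loose black spring clamp, about 75 x 25 x 16 mm; a bystander, leave it alone.
- offcut: a plain plywood block without any hinge, 80 x 50 x 36 mm; a bystander, leave it alone.
- plypiece: a loose thin piece of plywood, 90 x 70 x 4 mm; a bystander, leave it alone.
- glue: a standing glue bottle, 48 mm across and 120 mm tall; a bystander, leave it alone.

How it is judged:
On the way:
1. the jamb block stands flat, square and fully down in the jig's pocket, knuckles away from the backstop, let go (x of jamb_center in the frame of pocket between -0.0035 and 0.0035 m and y of jamb_center in the frame of pocket between -0.0035 and 0.0035 m and z of jamb_center in the frame of pocket between 0.023 and 0.027 m and x of jamb_bore in the frame of pocket above 0.04 m and angle between the x axis of jamb_center and the x axis of pocket, either way round below 0.09 rad and angle between jamb_center's own z axis and vertical below 0.04 rad and contact force between the fingers and jamb below 0.1 N and linear speed of jamb below 0.02 m/s), for 0.2 s.
At the end, for the whole second after the job is handed in: Jamb block seated in the pocket (3.5 mm sideways, 2 mm down, 0.09 rad), not touched by the fingers; batten held still in the fingers off table and jig, under 4 N on the block, knuckle centre within 2.8 mm of the hinge axis, 3.5 mm along it, axes parallel to 0.08 rad, level to 0.1 rad (x of jamb_center in the frame of pocket between -0.0035 and 0.0035 m and y of jamb_center in the frame of pocket between -0.0035 and 0.0035 m and z of jamb_center in the frame of pocket between 0.023 and 0.027 m and x of jamb_bore in the frame of pocket above 0.04 m and angle between the x axis of jamb_center and the x axis of pocket, either way round below 0.09 rad and angle between jamb_center's own z axis and vertical below 0.04 rad and x of leaf_bore in the frame of jamb_bore between -0.0028 and 0.0028 m and y of leaf_bore in the frame of jamb_bore between -0.0035 and 0.0035 m and z of leaf_bore in the frame of jamb_bore between -0.0028 and 0.0028 m and angle between the y axis of leaf_bore and the y axis of jamb_bore, either way round below 0.08 rad and angle between leaf_center's own z axis and vertical below 0.1 rad and contact force between the fingers and leaf above 1 N and height (world z) of leaf_center above 0.035 m and contact force between leaf and table below 0.2 N and contact force between leaf and jig below 0.2 N and contact force between leaf and jamb below 4 N and contact force between the fingers and jamb below 0.2 N and linear speed of leaf below 0.01 m/s and angular speed of leaf below 0.1 rad/s); the arm keeps its last pose, push and grip.
It fails at once if a bystander is moved more than 25 mm (distance of any of pin, driver, clamp1, clamp2, offcut, plypiece, glue from where it was at the start of the episode above 0.025 m).
It also fails if it takes over 64 s, if anything falls off the work surface, if the arm or the gripper's body presses on something with over 40 N, if the wrist force passes 120 N, or if a joint passes its speed limit or range.

## Working session

There is one attempt and no reset: what is moved stays moved. The work goes in short steps, Python scripts to look and compute and a tool call to move; the robot and the scene stay as the last step left them, time stands still between calls to the robot, and variables do not carry over. Pictures are saved under pics/ and viewed, about 8 in all and at most 12, crops included, and the job is handed in when it is done.

Besides the shell and the picture viewer there is one more tool, called after "Call:" as a command line: name --argument value ..., lists and objects as JSON in quotes. jog_arm: Moves the arm, as the interface text tells. Its arguments: {"type":"object","properties":{"moves":{"type":"array"},"grip_force":{"type":"number"}},"required":["moves"]}

```bash
mkdir -p pics; python3 - <<'E'
from cell import arm, imaging, job
import cv2
print(arm.observe())
for n in("top","side"):
    im=imaging.get_image(n); cv2.imwrite(f"pics/{n}0.png",cv2.resize(im[:,:,::-1],(800,600),interpolation=cv2.INTER_CUBIC)); cv2.imwrite(f"pics/{n}_raw0.png",im[:,:,::-1])
    print(n,imaging.camera_params(n))
E
```

```text
{'clock': 0.0, 'joints': array([-1.29059026,  0.43523068,  0.0249879 ,  1.5740839 , -0.01163087,
        1.13401689, -0.07507932]), 'dq': array([-2.32397509e-04, -5.86316346e-04, -1.26689092e-03,  7.20787118e-04,
        3.69732310e-04,  1.02765214e-03,  9.62621144e-05]), 'joint_efforts': array([-4.89170475e-05, -6.67852163e+01,  9.84220840e-01, -3.14459896e+01,
       -6.07630145e-02,  4.27778217e-02,  1.56501196e-04]), 'position': array([0.23332129, 0.57929155, 0.24294545]), 'ee_rot': array([-5.97727434e-01, -3.08401998e+00,  2.48653657e-03]), 'force': array([ 0.52047862,  0.50970084, -0.73011183]), 'ft_torque': array([-0.02231609,  0.01682964, -0.01200327]), 'width': 0.9975644388138144}
top {'fx': 441.56260886002485, 'fy': 441.56260886002485, 'cx': 248.49391177481016, 'cy': 185.07769585683394, 'dist': array([0.00922473, 0.        , 0.        , 0.        , 0.        ]), 'rvec': array([ 2.17597492, -2.2170028 ,  0.08381048]), 'tvec': array([0.06331075, 0.57402535, 1.06453879])}
side {'fx': 398.5183592370946, 'fy': 398.5183592370946, 'cx': 257.5225433185067, 'cy': 196.37796376551225, 'dist': array([0.00058037, 0.        , 0.        , 0.        , 0.        ]), 'rvec': array([ 2.33077599, -0.75992667,  0.25584279]), 'tvec': array([-0.41442456,  0.36798835,  0.78622196])}
```

View pics/top0.png

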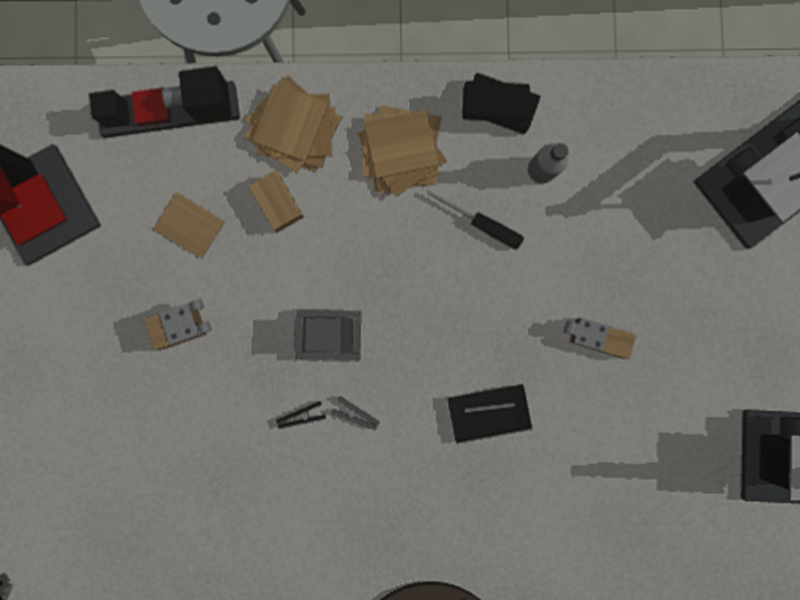

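View pics/side0.png

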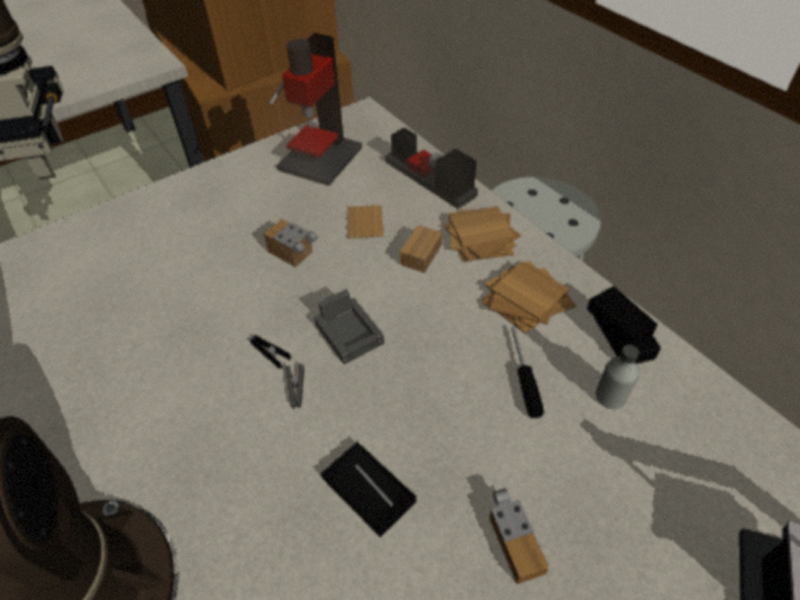

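```bash
cat > h.py <<'E'
import numpy as np, cv2
from cell import arm, imaging, job
def cam(n):
    p=imaging.camera_params(n); K=np.array([[p['fx'],0,p['cx']],[0,p['fy'],p['cy']],[0,0,1]])
    return K,p['dist'],cv2.Rodrigues(p['rvec'])[0],p['tvec'],p['rvec']
def ray(n,uv):
    K,d,R,t,_=cam(n); q=cv2.undistortPoints(np.array(uv,float).reshape(-1,1,2),K,d)[:,0]
    return -R.T@t, np.c_[q,np.ones(len(q))]@R
def onz(n,uv,z):
    c,D=ray(n,uv); return c+D*((z-c[2])/D[:,2])[:,None]
def proj(n,P):
    K,d,R,t,rv=cam(n); return cv2.projectPoints(np.array(P,float).reshape(-1,1,3),rv,t,K,d)[0][:,0]
def shot(n,k=4): return np.mean([imaging.get_image(n) for _ in range(k)],0)
def crop(im,c,w,h,s):
    # output pixel (X,Y) -> raw = c0 + (X+.5)/s-.5
    x,y=int(c[0]-w//2),int(c[1]-h//2); r=im[y:y+h,x:x+w][:,:,::-1]
    r=np.clip(r*1.5,0,255).astype(np.uint8); r=cv2.resize(r,None,fx=s,fy=s,interpolation=cv2.INTER_CUBIC)
    for i in range(0,w,10):
        cv2.putText(r,str(x+i),(int((i+.5)*s),8),0,.3,(0,255,255)); cv2.line(r,(int((i+.5)*s),9),(int((i+.5)*s),14),(0,255,255))
    for i in range(0,h,10):
        cv2.putText(r,str(y+i),(0,int((i+.5)*s)),0,.3,(0,255,255)); cv2.line(r,(18,int((i+.5)*s)),(23,int((i+.5)*s)),(0,255,255))
    return r
E
python3 - <<'E'
from h import *
t=shot("top"); s=shot("side"); np.save("t0",t); np.save("s0",s)
a=np.hstack([crop(t,(114,208),66,50,6),crop(t,(210,214),66,50,6)])
b=np.hstack([crop(t,(384,217),66,50,6),crop(s,(224,208),66,50,6)])
cv2.imwrite("pics/m1.png",np.vstack([a,b]))
print(onz("top",[[115,208],[210,214],[384,217]],0.05), cam("top")[2].T@-cam("top")[3], -cam("side")[2].T@cam("side")[3])
E
```

```text
[[ 0.5247018   0.36874715  0.05      ]
 [ 0.50625793  0.14535219  0.05      ]
 [ 0.49131097 -0.26709964  0.05      ]] [0.50799498 0.06843196 1.09727588] [ 0.21424218 -0.43813409  0.82912419]
```

View pics/m1.png

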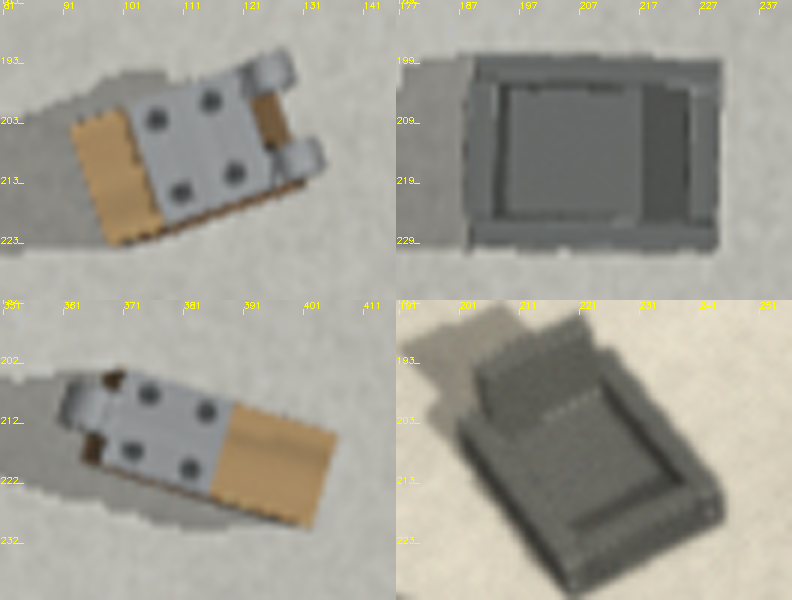

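```bash
python3 - <<'E'
from h import *
def P(pts,x0,y0,z): return onz("top",[[x0+x/6-.5,y0+y/6-.5] for x,y in pts],z)[:,:2]
ang=lambda v:np.degrees(np.arctan2(v[1],v[0]))
J=P([(70,123),(115,245)],81,183,.05); K=P([(270,72),(300,158)],81,183,.06)
print("jamb back",J,"len",np.linalg.norm(J[1]-J[0]),"knuck",K)
m=J.mean(0); k=K.mean(0); print("heading",ang(k-m),ang(J[0]-J[1])-90,ang(K[0]-K[1])-90,"dist(82)",np.linalg.norm(k-m),"center",m+(k-m)*35/82)
G=P([(324,58),(322,250),(294,85),(292,222)],177,189,.025); print("jig",G)
F=P([(112,88),(110,220)],177,189,.01)
G2=P([(79,56),(74,248)],177,189,.055);print(G2,ang(G[0]-G2[0]),ang(G[0]-G[1])-90)
B=P([(337,135),(309,226)],351,192,.03); Kb=P([(83,103)],351,192,.04)[0]; m=B.mean(0)
print("bat",B,np.linalg.norm(B[1]-B[0]),Kb,"dist102",np.linalg.norm(Kb-m),"head",ang(m-Kb),ang(B[0]-B[1])-90,"center",m+(Kb-m)*45/102)
h=G[0]-G[1]; x=np.array([h[1],-h[0]])/np.linalg.norm(h); print("pocket",G[:2].mean(0)-x*.049,G[2:].mean(0)-x*.037,x)
o=arm.observe(); print(cv2.Rodrigues(o['ee_rot'])[0])
E
```

```text
jamb back [[0.53750201 0.422234  ]
 [0.48939272 0.40457491]] len 0.051247897731572366 knuck [[0.55562981 0.341443  ]
 [0.52190548 0.32987862]]
heading -71.96012215260163 -69.84374126594653 -71.07268578185341 dist(82) 0.08176301892090632 center [0.5242548  0.38022119]
jig [[0.54360849 0.0969727 ]
 [0.4663081  0.09905435]
 [0.53292091 0.10927248]
 [0.47777497 0.11094894]]
[[0.54519621 0.19231114]
 [0.47017062 0.19506129]] -90.95409078119958 -91.54256833006626
bat [[ 0.49719812 -0.32877965]
 [ 0.46088103 -0.31594399]] 0.03851863222346494 [ 0.51196444 -0.22379327] dist102 0.1039221110522089 head -108.47087468546839 -109.46510041371025 center [ 0.49356525 -0.27887569]
pocket [0.50627736 0.14699577] [0.50634397 0.1470973 ] [-0.02691964 -0.9996376 ]
[[-9.27598784e-01  3.73577966e-01 -9.99244965e-06]
 [ 3.73577966e-01  9.27598783e-01 -2.42252510e-05]
 [ 2.18964151e-07 -2.62042724e-05 -1.00000000e+00]]
```

```bash
cat > mv.py <<'E'
from h import *
def mv(xyz,head,label=""):
    """tool shift (cm) and turn for TCP target, jaw axis heading (deg, mod 180)"""
    o=arm.observe(); R=cv2.Rodrigues(o['ee_rot'])[0]
    d=R.T@(np.array(xyz)-o['position'])*100
    th=np.radians(head+0); yy=np.array([np.cos(th),np.sin(th),0])
    if yy@R[:,1]<0: yy=-yy
    T=np.c_[np.cross(yy,[0,0,-1]),yy,[0,0,-1]]
    print(label,"xyz",d.round(2),"ang",cv2.Rodrigues(R.T@T)[0].ravel().round(3))
E
python3 -c "
from mv import *
mv([.524,.380,.12],18.7);mv([.524,.380,.04],18.7)"
```

```text
xyz [-34.41  -7.67  12.37] ang [-0.     0.     0.862]
 xyz [-34.41  -7.67  20.37] ang [-0.     0.     0.862]
```

Call:
jog_arm --moves '[{"fingers": -1,"xyz": [-34.4,-7.7,12.4],"angular": [0,0,0.862]},{"fingers": -1,"xyz": [-34.4,-7.7,12.4],"angular": [0,0,0.862]},{"fingers": -1,"xyz": [-34.4,-7.7,12.4],"angular": [0,0,0.862]},{"fingers": -1,"xyz": [-34.4,-7.7,12.4],"angular": [0,0,0.862]},{"fingers": -1,"xyz": [-34.4,-7.7,12.4],"angular": [0,0,0.862]},{"fingers": -1,"xyz": [-34.4,-7.7,12.4],"angular": [0,0,0.862]},{"fingers": -1,"xyz": [-34.4,-7.7,12.4],"angular": [0,0,0.862]},{"fingers": -1,"xyz": [-34.4,-7.7,12.4],"angular": [0,0,0.862]},{"fingers": -1,"xyz": [-34.4,-7.7,12.4],"angular": [0,0,0.862]},{"fingers": -1,"xyz": [-34.4,-7.7,12.4],"angular": [0,0,0.862]}]' --grip_force 30

```text
clock: 1.75
position: [0.5228, 0.3812, 0.1202]
ee_rot: [-1.828, -2.554, -0.001]
force: [-0.3, 0.7, 0.3]
width: 1.001
```

```bash
python3 -c "
from mv import *
mv([.524,.380,.04],18.7)
t=shot('top',2);s=shot('side',2)
cv2.imwrite('pics/m2.png',np.hstack([crop(t,(114,208),66,90,6),crop(s,(186,155),66,90,6)]))"
```

```text
xyz [-0.16  0.07  8.02] ang [ 0.    -0.001  0.002]
```

View pics/m2.png

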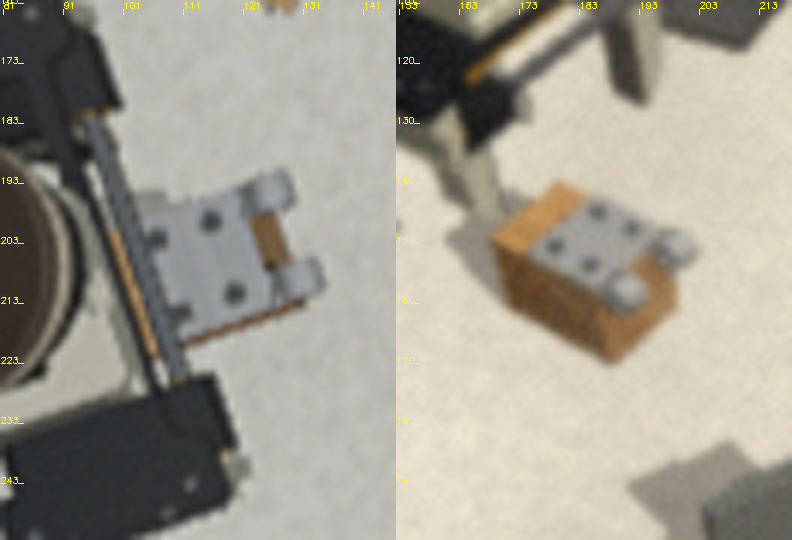

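Call:
jog_arm --moves '[{"fingers": -1,"xyz": [-0.1,0.1,4],"angular": [0,0,0]},{"fingers": -1,"xyz": [-0.1,0.1,8],"angular": [0,0,0]},{"fingers": -1,"xyz": [-0.1,0.1,8],"angular": [0,0,0]},{"fingers": -1,"xyz": [-0.1,0.1,8],"angular": [0,0,0]},{"fingers": 1,"xyz": [-0.1,0.1,8],"angular": [0,0,0]},{"fingers": 1,"xyz": [-0.1,0.1,8],"angular": [0,0,0]},{"fingers": 1,"xyz": [-0.1,0.1,8],"angular": [0,0,0]},{"fingers": 1,"xyz": [-0.1,0.1,8],"angular": [0,0,0]},{"fingers": 1,"xyz": [-0.1,0.1,8],"angular": [0,0,0]},{"fingers": 1,"xyz": [-0.1,0.1,8],"angular": [0,0,0]}]'

```text
clock: 3.2
position: [0.5251, 0.3792, 0.0398]
ee_rot: [-1.832, -2.552, -0.0]
force: [-0.9, 0.3, 2.8]
width: 0.544
```

```bash
python3 -c "
from mv import *
print(arm.observe()['position'],arm.observe()['width'])
mv([.524,.380,.12],-1.2);mv([.506,.147,.12],-1.2)"
```

```text
[0.52505789 0.37921721 0.03981664] 0.5437730323552973
 xyz [ 0.11 -0.08 -8.02] ang [ 0.    -0.     0.347]
 xyz [-21.39  -9.24  -8.02] ang [ 0.    -0.     0.347]
```

Call:
jog_arm --moves '[{"fingers": 1,"xyz": [0,0,-4],"angular": [0,0,0]},{"fingers": 1,"xyz": [0,0,-8],"angular": [0,0,0]},{"fingers": 1,"xyz": [-4,-1.7,-8],"angular": [0,0,0.06]},{"fingers": 1,"xyz": [-8,-3.4,-8],"angular": [0,0,0.13]},{"fingers": 1,"xyz": [-12,-5.2,-8],"angular": [0,0,0.2]},{"fingers": 1,"xyz": [-16,-7,-8],"angular": [0,0,0.27]},{"fingers": 1,"xyz": [-19,-8.2,-8],"angular": [0,0,0.33]},{"fingers": 1,"xyz": [-21.4,-9.2,-8],"angular": [0,0,0.347]},{"fingers": 1,"xyz": [-21.4,-9.2,-8],"angular": [0,0,0.347]},{"fingers": 1,"xyz": [-21.4,-9.2,-8],"angular": [0,0,0.347]},{"fingers": 1,"xyz": [-21.4,-9.2,-8],"angular": [0,0,0.347]}]'

```text
clock: 4.58
position: [0.5065, 0.1483, 0.1196]
ee_rot: [-2.242, -2.2, -0.001]
force: [-0.1, 0.1, -1.9]
width: 0.548
```

```bash
python3 -c "
from mv import *
mv([.506,.147,.05],-1.2)
t=shot('top',4);s=shot('side',4)
c=proj('side',[[.506,.147,.06]])[0]; print(c)
cv2.imwrite('pics/m3.png',np.hstack([crop(t,(212,214),66,80,6),crop(s,(c[0],c[1]-2),66,80,6)]))"
```

```text
xyz [-0.14 -0.05  6.96] ang [ 0.    -0.001  0.002]
[221.59059052 200.21119748]
```

View pics/m3.png

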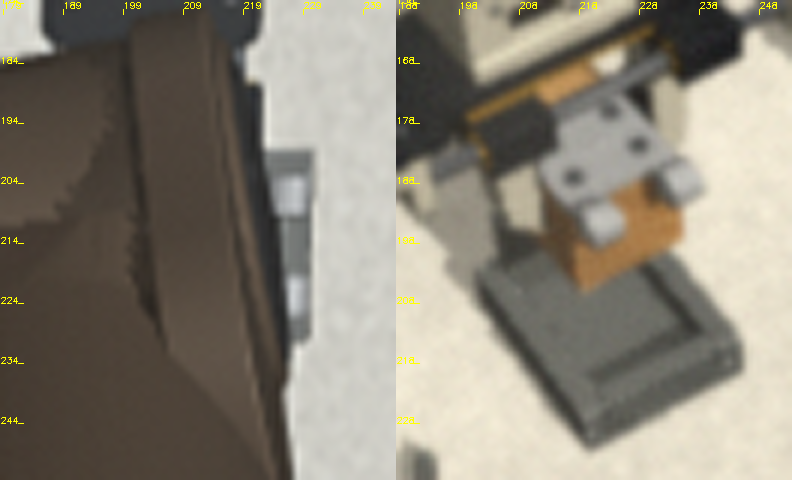

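```bash
python3 - <<'E'
from mv import *
o=arm.observe(); p=o['position']; x=np.array([-.0215,-.9998,0]); y=np.array([.9998,-.0215,0]); z=np.array([0,0,1])
c=p+[0,0,-.015]
f=lambda a,b,h:c+x*a+y*b+z*h
print("tip top pred",proj("top",[f(.056,0,.0265),f(.047,0,.0265)]))
print("side pred corners",proj("side",[f(.035,-.025,-.025),f(.035,.025,-.025),f(.047,-.018,.0265),f(.047,.018,.0265)]))
# jig side view: rim outer corners predicted
J=np.array([.506,.147,.0]); g=lambda a,b,h:J+x*a+y*b+z*h
print("jig side pred",proj("side",[g(.049,-.039,.025),g(.049,.039,.025),g(-.049,-.039,.025),g(.049,-.039,0)]))
print("jig top",proj("top",[g(.049,.039,.025),g(.049,-.039,.025)]))
E
```

```text
tip top pred [[232.1398237  214.10299874]
 [228.01293197 214.09346066]]
side pred corners [[219.64105744 208.50850829]
 [237.07607964 199.33404482]
 [222.89618346 196.47719727]
 [236.05321952 189.69577691]]
jig side pred [[219.58100874 228.51713303]
 [245.74698404 214.20372732]
 [200.34444159 203.69820904]
 [220.47629414 234.31289158]]
jig top [[230.41590547 198.03219795]
 [230.25438326 230.31204965]]
```

```bash
python3 -c "
from mv import *
mv([.506,.142,.075],-1.2)"
```

```text
xyz [-0.51 -0.03  4.47] ang [ 0. -0.  0.]
```

Call:
jog_arm --moves '[{"fingers": 1,"xyz": [-0.5,0,0],"angular": [0,0,0]},{"fingers": 1,"xyz": [-0.5,0,0],"angular": [0,0,0]},{"fingers": 1,"xyz": [-0.5,0,2.2],"angular": [0,0,0]},{"fingers": 1,"xyz": [-0.5,0,4.4],"angular": [0,0,0]},{"fingers": 1,"xyz": [-0.5,0,4.4],"angular": [0,0,0]},{"fingers": 1,"xyz": [-0.5,0,4.4],"angular": [0,0,0]},{"fingers": 1,"xyz": [-0.5,0,4.4],"angular": [0,0,0]}]'

```text
clock: 5.85
position: [0.507, 0.1422, 0.0766]
ee_rot: [2.244, 2.197, 0.002]
force: [-0.1, 0.4, -0.8]
width: 0.541
```

```bash
python3 - <<'E'
from mv import *
t=shot('top',4);s=shot('side',4)
c=proj('side',[[.506,.135,.04]])[0]; print(c)
a,b=crop(t,(225,214),44,64,9),crop(s,(c[0],c[1]),44,64,9)
cv2.imwrite('pics/m4.png',np.hstack([a,b]))
o=arm.observe(); p=o['position'];print(p); x=np.array([-.0215,-.9998,0]); y=np.array([.9998,-.0215,0]); z=np.array([0,0,1])
c=p+[0,0,-.015]+x*-.005
f=lambda a,b,h:c+x*a+y*b+z*h
print("tip top pred",proj("top",[f(.056,0,.0265),f(.047,.018,.0265),f(.047,-.018,.0265)]))
print("side pred corners",proj("side",[f(.035,-.025,-.025),f(.035,.025,-.025),f(.047,-.018,.0265),f(.047,.018,.0265)]))
E
```

```text
[224.79963205 208.15841858]
[0.50637454 0.14202952 0.07584973]
tip top pred [[232.63671387 214.02233079]
 [228.73063266 206.11313522]
 [228.64774469 221.93138043]]
side pred corners [[221.26778381 219.5166259 ]
 [238.1012442  210.45025673]
 [224.48284288 208.4049405 ]
 [237.16483554 201.69909987]]
```

View pics/m4.png

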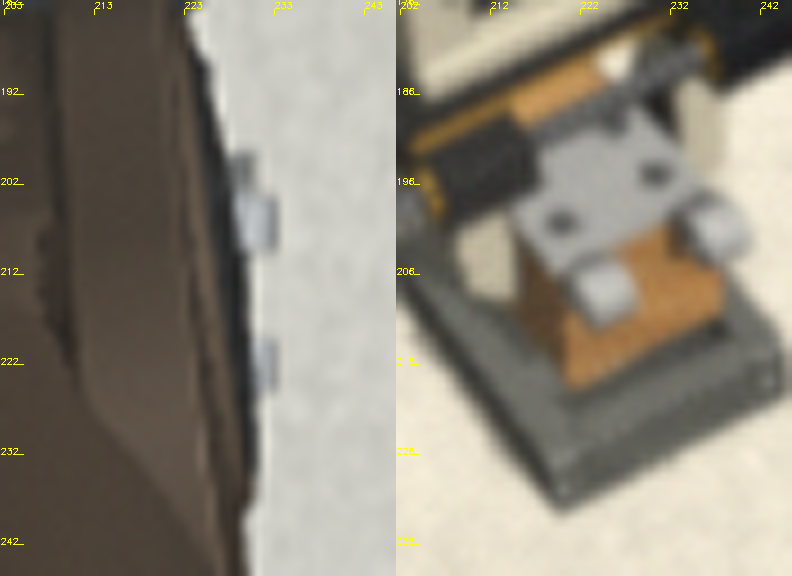

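Call:
jog_arm --moves '[{"fingers": 1,"xyz": [0,0,0.6],"angular": [0,0,0]},{"fingers": 1,"xyz": [0,0,1.2],"angular": [0,0,0]},{"fingers": 1,"xyz": [0,0,1.8],"angular": [0,0,0]},{"fingers": 1,"xyz": [0,0,2.3],"angular": [0,0,0]},{"fingers": 1,"xyz": [0,0,2.3],"angular": [0,0,0]},{"fingers": 1,"xyz": [0,0,2.3],"angular": [0,0,0]}]'

```text
clock: 7.0
position: [0.5068, 0.1445, 0.0545]
ee_rot: [-2.242, -2.197, -0.006]
force: [-8.7, 6.0, 30.1]
width: 0.545
```

```bash
python3 - <<'E'
from mv import *
s=shot('side',4); print(arm.observe()['position'],arm.observe()['force'],arm.observe()['ft_torque'])
c=proj('side',[[.506,.135,.03]])[0]; print(c)
cv2.imwrite('pics/m5.png',crop(s,(c[0],c[1]),60,60,9))
E
```

```text
[0.50681041 0.14450082 0.05453766] [-8.60994921  5.63860927 29.27664599] [ 1.09038434  1.97619448 -0.32016268]
[225.11497131 210.60265757]
```

View pics/m5.png

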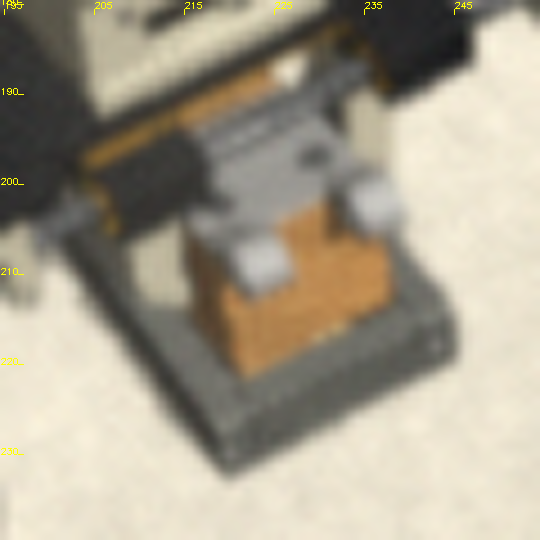

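```bash
python3 - <<'E'
from mv import *
J=np.array([.506,.147,0]); x=np.array([-.0215,-.9998,0]); y=np.array([.9998,-.0215,0])
for z in (.015,.02,.025,.03):
    P=onz("side",[[221.7,221.2],[195+390/9-.5,180+303/9-.5]],z)-J
    print(z,(P@x*1e3).round(1),(P@y*1e3).round(1))
# jig rim inner front corners/ outer corner, in crop px
g=lambda a,b,h:J+x*a+y*b+np.array([0,0,h])
q=proj("side",[g(.049,-.039,.025),g(.049,.039,.025),g(.037,-.027,.025),g(.037,.027,.025),g(.049,-.039,0)])
print(((q-[195,180]+.5)*9).round())
E
```

```text
0.015 [25.6 27.5] [-19.7  28.1]
0.02 [29.1 31. ] [-21.3  26.2]
0.025 [32.6 34.4] [-22.9  24.3]
0.03 [36.  37.9] [-24.5  22.4]
[[226. 441.]
 [461. 312.]
 [240. 392.]
 [403. 304.]
 [234. 493.]]
```

Call:
jog_arm --moves '[{"fingers": 1,"xyz": [0,0,-1],"angular": [0,0,0]},{"fingers": 1,"xyz": [0,0,-2.5],"angular": [0,0,0]},{"fingers": 1,"xyz": [0,0,-4.5],"angular": [0,0,0]},{"fingers": 1,"xyz": [0,0,-4.5],"angular": [0,0,0]},{"fingers": 1,"xyz": [0,0,-4.5],"angular": [0,0,0]},{"fingers": 1,"xyz": [0,0,-4.5],"angular": [0,0,0]}]'

```text
clock: 7.95
position: [0.5058, 0.1418, 0.097]
ee_rot: [-2.244, -2.198, 0.002]
force: [-0.5, 0.2, -1.3]
width: 0.542
```

```bash
python3 - <<'E'
from mv import *
s=shot('side',4);t=shot('top',4); o=arm.observe(); p=o['position']; print(p,o['force'],o['ft_torque'])
np.save('s6',s)
c=proj('side',[[.506,.125,.075]])[0]
a,b=crop(t,(225,214),32,60,10),crop(s,(c[0],c[1]),46,60,10); print(int(c[0]-23),int(c[1]-30))
cv2.imwrite('pics/m6.png',np.hstack([a,b]))
x=np.array([-.0215,-.9998,0]); y=np.array([.9998,-.0215,0]); z=np.array([0,0,1])
c=p+[0,0,-.015]
f=lambda a,b,h:c+x*a+y*b+z*h
print("tip top pred",proj("top",[f(.056,0,.0265),f(.047,.018,.0265),f(.047,-.018,.0265)]))
print("side pred",proj("side",[f(.035,-.025,-.025),f(.035,.025,-.025),f(.035,-.025,.025),f(-.035,-.025,-.025),f(.047,-.018,.0265),f(.047,.018,.0265)]))
E
```

```text
[0.50633097 0.14197632 0.09765172] [-1.15212965  0.15857625 -1.25157568] [-0.10301987  0.08448494  0.05645033]
202 171
tip top pred [[234.68359894 214.07717103]
 [230.68956016 205.99403779]
 [230.60939687 222.16053377]]
side pred [[221.53969414 215.48632405]
 [238.69561314 206.31584897]
 [219.69134869 202.47992239]
 [207.31950192 197.72236673]
 [224.83392364 203.95800407]
 [237.77031917 197.17539222]]
```

View pics/m6.png

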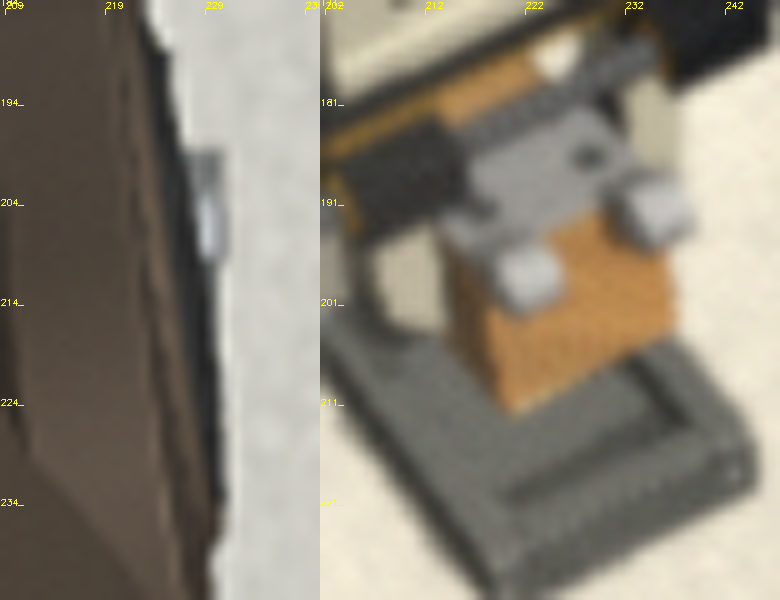

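```bash
python3 - <<'E'
from mv import *
mv([.51,.035,.0977],-1.2);mv([.51,.035,.044],-1.2)
E
```

```text
xyz [-10.69   0.59  -0.  ] ang [-0.  0. -0.]
 xyz [-10.69   0.59   5.37] ang [-0.  0. -0.]
```

Call:
jog_arm --moves '[{"fingers": 1,"xyz": [-5,0.3,0],"angular": [0,0,0]},{"fingers": 1,"xyz": [-10.7,0.6,0],"angular": [0,0,0]},{"fingers": 1,"xyz": [-10.7,0.6,3],"angular": [0,0,0]},{"fingers": 1,"xyz": [-10.7,0.6,5],"angular": [0,0,0]},{"fingers": 1,"xyz": [-10.7,0.6,5.5],"angular": [0,0,0]},{"fingers": 1,"xyz": [-10.7,0.6,5.5],"angular": [0,0,0]},{"fingers": -1,"xyz": [-10.7,0.6,5.5],"angular": [0,0,0]},{"fingers": -1,"xyz": [-10.7,0.6,5.5],"angular": [0,0,0]},{"fingers": -1,"xyz": [-10.7,0.6,5.5],"angular": [0,0,0]},{"fingers": -1,"xyz": [-10.7,0.6,5.5],"angular": [0,0,0]},{"fingers": -1,"xyz": [-10.7,0.6,-2],"angular": [0,0,0]},{"fingers": -1,"xyz": [-10.7,0.6,-4],"angular": [0,0,0]}]'

```text
clock: 9.85
position: [0.5107, 0.0347, 0.1399]
ee_rot: [2.244, 2.197, 0.002]
force: [0.7, 0.5, -0.4]
width: 0.997
```

Call:
jog_arm --moves '[{"fingers": -1,"xyz": [-6,0,-2],"angular": [0,0,0]},{"fingers": -1,"xyz": [-12,0,-2],"angular": [0,0,0]},{"fingers": -1,"xyz": [-18,0,-2],"angular": [0,0,0]},{"fingers": -1,"xyz": [-18,0,-2],"angular": [0,0,0]},{"fingers": -1,"xyz": [-18,0,-2],"angular": [0,0,0]}]'

```text
clock: 10.48
position: [0.5061, -0.1448, 0.1576]
ee_rot: [-2.245, -2.197, -0.0]
force: [-0.6, 0.5, -0.7]
width: 0.999
```

```bash
python3 - <<'E'
from mv import *
t=shot('top',4); s=shot('side',2); np.save('t7',t); print(arm.observe()['position'])
c=proj('top',[[.51,.03,.05]])[0]; print(c, c.astype(int)-[33,25])
c2=proj('side',[[.506,.03,.04]])[0]
cv2.imwrite('pics/m7.png',np.vstack([crop(t,c,66,50,9),cv2.resize(crop(s,c2,99,0 or 30,6),None,fx=1,fy=1)[:, :594]][:1]))
E
```

```text
[ 0.50648085 -0.14392358  0.15769348]
[258.73482238 211.48067694] [225 186]
```

View pics/m7.png

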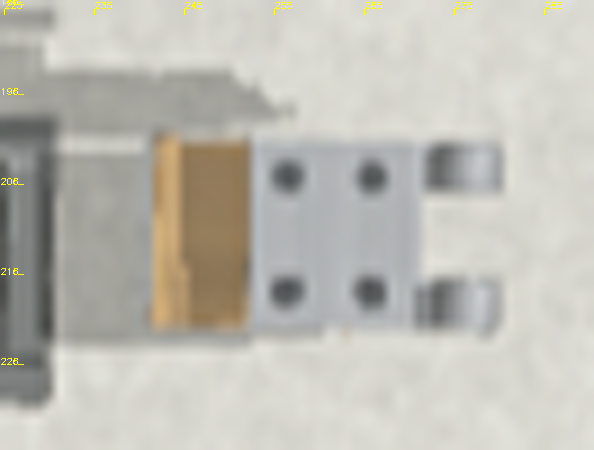

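```bash
python3 - <<'E'
from mv import *
P=lambda pts,z: onz("top",[[225+a/9-.5,186+b/9-.5] for a,b in pts],z)[:,:2]
b=P([(152,138),(152,328)],.05); k=P([(501,167),(500,305)],.0515)
m=b.mean(0);kk=k.mean(0); u=(kk-m)/np.linalg.norm(kk-m); h=np.degrees(np.arctan2(u[1],u[0]))
hk=np.degrees(np.arctan2(*(k[0]-k[1])[::-1]))-90
print(b,k,np.linalg.norm(kk-m),h,hk,"center",m+u*.035,kk-u*.056)
c=(m+u*.035+kk-u*.056)/2
for z in(.12,.04): mv([c[0],c[1],z],h+90)
E
```

```text
[[0.53597473 0.07061385]
 [0.48610077 0.07151562]] [[ 0.52658546 -0.02108763]
 [ 0.49038423 -0.01996828]] 0.09162826470184107 -91.59655638224311 -91.77101951158023 center [0.51006259 0.03607833] [0.51004509 0.03545031]
 xyz [1.797e+01 1.000e-02 3.770e+00] ang [-0.    -0.     0.009]
 xyz [1.797e+01 1.000e-02 1.177e+01] ang [-0.    -0.     0.009]
```

Call:
jog_arm --moves '[{"fingers": -1,"xyz": [6,0,0],"angular": [0,0,0]},{"fingers": -1,"xyz": [12,0,0],"angular": [0,0,0]},{"fingers": -1,"xyz": [18,0,3],"angular": [0,0,0.009]},{"fingers": -1,"xyz": [18,0,3.8],"angular": [0,0,0.009]},{"fingers": -1,"xyz": [18,0,3.8],"angular": [0,0,0.009]},{"fingers": -1,"xyz": [18,0,8],"angular": [0,0,0.009]},{"fingers": -1,"xyz": [18,0,11.8],"angular": [0,0,0.009]},{"fingers": -1,"xyz": [18,0,11.8],"angular": [0,0,0.009]},{"fingers": -1,"xyz": [18,0,11.8],"angular": [0,0,0.009]},{"fingers": 1,"xyz": [18,0,11.8],"angular": [0,0,0.009]},{"fingers": 1,"xyz": [18,0,11.8],"angular": [0,0,0.009]},{"fingers": 1,"xyz": [18,0,11.8],"angular": [0,0,0.009]}]' --grip_force 45

```text
clock: 12.28
position: [0.5104, 0.035, 0.0403]
ee_rot: [2.254, 2.188, 0.001]
force: [-1.1, -0.1, -0.2]
width: 0.721
```

Call:
jog_arm --moves '[{"fingers": 1,"xyz": [0,0,0],"angular": [0,0,0]},{"fingers": 1,"xyz": [0,0,0],"angular": [0,0,0]},{"fingers": 1,"xyz": [0,0,0],"angular": [0,0,0]}]'

```text
clock: 12.65
position: [0.5102, 0.035, 0.0398]
ee_rot: [2.254, 2.188, 0.0]
force: [-0.1, -0.2, 2.9]
width: 0.543
```

```bash
python3 - <<'E'
from mv import *
print(arm.observe()['position'])
for y,z in((.143,.115),(.143,.075)): mv([.5063,y,z],-1.2)
E
```

```text
[0.51018209 0.03496466 0.03980997]
 xyz [10.79 -0.71 -7.52] ang [ 0.    -0.    -0.009]
 xyz [10.79 -0.71 -3.52] ang [ 0.    -0.    -0.009]
```

Call:
jog_arm --moves '[{"fingers": 1,"xyz": [0,0,-3],"angular": [0,0,0]},{"fingers": 1,"xyz": [0,0,-6],"angular": [0,0,0]},{"fingers": 1,"xyz": [4,-0.3,-7.5],"angular": [0,0,-0.009]},{"fingers": 1,"xyz": [8,-0.6,-7.5],"angular": [0,0,-0.009]},{"fingers": 1,"xyz": [10.8,-0.7,-7.5],"angular": [0,0,-0.009]},{"fingers": 1,"xyz": [10.8,-0.7,-7.5],"angular": [0,0,-0.009]},{"fingers": 1,"xyz": [10.8,-0.7,-7.5],"angular": [0,0,-0.009]},{"fingers": 1,"xyz": [10.8,-0.7,-5],"angular": [0,0,-0.009]},{"fingers": 1,"xyz": [10.8,-0.7,-3.5],"angular": [0,0,-0.009]},{"fingers": 1,"xyz": [10.8,-0.7,-3.5],"angular": [0,0,-0.009]},{"fingers": 1,"xyz": [10.8,-0.7,-3.5],"angular": [0,0,-0.009]},{"fingers": 1,"xyz": [10.8,-0.7,-3.5],"angular": [0,0,-0.009]}]'

```text
clock: 14.15
position: [0.5068, 0.1431, 0.0754]
ee_rot: [2.245, 2.197, 0.002]
force: [-0.3, -0.3, -1.5]
width: 0.54
```

Call:
jog_arm --moves '[{"fingers": 1,"xyz": [0.2,0,0],"angular": [0,0,0]},{"fingers": 1,"xyz": [0.2,0,0],"angular": [0,0,0]},{"fingers": 1,"xyz": [0.2,0,0],"angular": [0,0,0]}]'

```text
clock: 14.52
position: [0.5063, 0.1452, 0.0748]
ee_rot: [-2.244, -2.198, -0.0]
force: [0.2, 0.0, -1.7]
width: 0.542
```

Call:
jog_arm --moves '[{"fingers": 1,"xyz": [0.2,0,0],"angular": [0,0,0]},{"fingers": 1,"xyz": [0.2,0,0],"angular": [0,0,0]},{"fingers": 1,"xyz": [0.2,0,0],"angular": [0,0,0]}]'

```text
clock: 14.9
position: [0.5064, 0.1471, 0.0747]
ee_rot: [2.245, 2.198, 0.0]
force: [-0.9, 0.4, -1.9]
width: 0.541
```

Call:
jog_arm --moves '[{"fingers": 1,"xyz": [0.15,0,0],"angular": [0,0,0]},{"fingers": 1,"xyz": [0.15,0,0],"angular": [0,0,0]},{"fingers": 1,"xyz": [0.15,0,0],"angular": [0,0,0]}]'

```text
clock: 15.28
position: [0.5064, 0.1484, 0.0747]
ee_rot: [2.245, 2.198, -0.0]
force: [-0.7, -1.2, -1.0]
width: 0.542
```

Call:
jog_arm --moves '[{"fingers": 1,"xyz": [0.1,0,0],"angular": [0,0,0]},{"fingers": 1,"xyz": [0.1,0,0],"angular": [0,0,0]},{"fingers": 1,"xyz": [0.1,0,0],"angular": [0,0,0]}]'

```text
clock: 15.65
position: [0.5064, 0.1486, 0.0748]
ee_rot: [2.245, 2.196, -0.001]
force: [-0.2, -4.9, 0.3]
width: 0.541
```

Call:
jog_arm --moves '[{"fingers": 1,"xyz": [-0.25,0,0],"angular": [0,0,0]},{"fingers": 1,"xyz": [-0.25,0,0],"angular": [0,0,0]},{"fingers": 1,"xyz": [-0.25,0,0.5],"angular": [0,0,0]},{"fingers": 1,"xyz": [-0.25,0,1.0],"angular": [0,0,0]},{"fingers": 1,"xyz": [-0.25,0,1.4],"angular": [0,0,0]},{"fingers": 1,"xyz": [-0.25,0,1.4],"angular": [0,0,0]},{"fingers": 1,"xyz": [-0.25,0,1.4],"angular": [0,0,0]}]'

```text
clock: 16.52
position: [0.5065, 0.1471, 0.0607]
ee_rot: [-2.245, -2.198, -0.0]
force: [0.2, -0.3, -2.3]
width: 0.542
```

Inside the pocket with no contact force; continue down.

Call:
jog_arm --moves '[{"fingers": 1,"xyz": [0,0,0.4],"angular": [0,0,0]},{"fingers": 1,"xyz": [0,0,0.8],"angular": [0,0,0]},{"fingers": 1,"xyz": [0,0,1.1],"angular": [0,0,0]},{"fingers": 1,"xyz": [0,0,1.1],"angular": [0,0,0]},{"fingers": 1,"xyz": [0,0,1.1],"angular": [0,0,0]}]'

```text
clock: 17.15
position: [0.5063, 0.147, 0.0498]
ee_rot: [-2.245, -2.198, 0.0]
force: [-1.4, -0.0, 3.5]
width: 0.542
```

Call:
jog_arm --moves '[{"fingers": -1,"xyz": [0,0,0],"angular": [0,0,0]},{"fingers": -1,"xyz": [0,0,0],"angular": [0,0,0]},{"fingers": -1,"xyz": [0,0,0],"angular": [0,0,0]},{"fingers": -1,"xyz": [0,0,0],"angular": [0,0,0]},{"fingers": -1,"xyz": [0,0,-4],"angular": [0,0,0]},{"fingers": -1,"xyz": [0,0,-9],"angular": [0,0,0]},{"fingers": -1,"xyz": [0,0,-9],"angular": [0,0,0]},{"fingers": -1,"xyz": [0,0,-9],"angular": [0,0,0]}]'

```text
clock: 18.15
position: [0.5061, 0.1472, 0.1396]
ee_rot: [-2.244, -2.198, -0.0]
force: [0.6, -0.2, -0.5]
width: 1.002
```

```bash
python3 - <<'E'
from mv import *
mv([.4936,-.279,.14],-18.8)
E
```

```text
xyz [-42.64  -0.37  -0.05] ang [-0.    -0.     0.307]
```

Call:
jog_arm --moves '[{"fingers": -1,"xyz": [-6,0,0],"angular": [0,0,0.05]},{"fingers": -1,"xyz": [-12,0,0],"angular": [0,0,0.1]},{"fingers": -1,"xyz": [-18,0,0],"angular": [0,0,0.15]},{"fingers": -1,"xyz": [-24,0,0],"angular": [0,0,0.2]},{"fingers": -1,"xyz": [-30,-0.2,0],"angular": [0,0,0.25]},{"fingers": -1,"xyz": [-36,-0.3,0],"angular": [0,0,0.3]},{"fingers": -1,"xyz": [-42.6,-0.4,0],"angular": [0,0,0.307]},{"fingers": -1,"xyz": [-42.6,-0.4,0],"angular": [0,0,0.307]},{"fingers": -1,"xyz": [-42.6,-0.4,0],"angular": [0,0,0.307]},{"fingers": -1,"xyz": [-42.6,-0.4,0],"angular": [0,0,0.307]}]'

```text
clock: 19.4
position: [0.4936, -0.2766, 0.1389]
ee_rot: [-2.551, -1.831, 0.0]
force: [-0.5, 0.2, -0.4]
width: 1.001
```

```bash
python3 - <<'E'
from mv import *
t=shot('top',4); s=shot('side',4); np.save('t8',t); np.save('s8',s)
mv([.4936,-.279,.021],-18.8)
a=crop(t,(215,213),44,50,9); b=crop(s,(225,203),44,50,9)
cv2.imwrite('pics/m8.png',np.hstack([a,b]))
E
```

```text
xyz [-0.06  0.02 11.88] ang [ 0.    -0.     0.001]
```

View pics/m8.png

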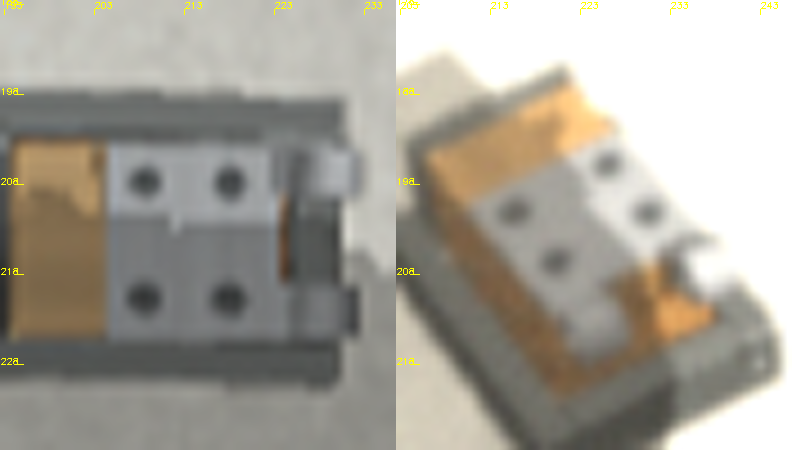

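Call:
jog_arm --moves '[{"fingers": -1,"xyz": [-0.1,0,5],"angular": [0,0,0]},{"fingers": -1,"xyz": [-0.1,0,9],"angular": [0,0,0]},{"fingers": -1,"xyz": [-0.1,0,11.9],"angular": [0,0,0]},{"fingers": -1,"xyz": [-0.1,0,11.9],"angular": [0,0,0]},{"fingers": -1,"xyz": [-0.1,0,11.9],"angular": [0,0,0]},{"fingers": 1,"xyz": [-0.1,0,11.9],"angular": [0,0,0]},{"fingers": 1,"xyz": [-0.1,0,11.9],"angular": [0,0,0]},{"fingers": 1,"xyz": [-0.1,0,11.9],"angular": [0,0,0]},{"fingers": 1,"xyz": [-0.1,0,11.9],"angular": [0,0,0]},{"fingers": 1,"xyz": [-0.1,0,11.9],"angular": [0,0,0]},{"fingers": 1,"xyz": [-0.1,0,11.9],"angular": [0,0,0]},{"fingers": 1,"xyz": [-0.1,0,11.9],"angular": [0,0,0]}]' --grip_force 40

```text
clock: 21.3
position: [0.4931, -0.2797, 0.0207]
ee_rot: [2.554, 1.829, 0.0]
force: [-0.0, -0.1, -0.2]
width: 0.43
```

```bash
python3 - <<'E'
from mv import *
print(arm.observe()['position'],arm.observe()['width']*92)
q=[[193+a/9-.5,188+b/9-.5] for a,b in [(357,168),(357,310)]]
k=onz('top',q,.0615)[:,:2]; h=np.degrees(np.arctan2(*(k[0]-k[1])[::-1])); print(k,h)
x=np.array([-.0215,-.9998]); bore=k.mean(0)-x*.009; print("bore cam",bore,"by touch",np.array([.5063,.147])+x*(.047-.0008))
for off in (.04,0):
    c=bore+x*(.057+off); print(c); mv([c[0],c[1],.09],-1.2)
E
```

```text
[ 0.49313543 -0.27972858  0.02074547] 39.55338636757929
[[0.52358644 0.09240981]
 [0.48675969 0.09302678]] -0.9598050308757347
bore cam [0.50536657 0.10171649] by touch [0.5053067  0.10080924]
[0.50328107 0.00473589]
 xyz [27.26 -8.21 -6.92] ang [ 0.    -0.    -0.307]
[0.50414107 0.04472789]
 xyz [31.07 -9.42 -6.92] ang [ 0.    -0.    -0.307]
```

Call:
jog_arm --moves '[{"fingers": 1,"xyz": [0,0,-3],"angular": [0,0,0]},{"fingers": 1,"xyz": [0,0,-6.9],"angular": [0,0,0]},{"fingers": 1,"xyz": [5,-1.5,-6.9],"angular": [0,0,-0.05]},{"fingers": 1,"xyz": [10,-3,-6.9],"angular": [0,0,-0.1]},{"fingers": 1,"xyz": [15,-4.5,-6.9],"angular": [0,0,-0.15]},{"fingers": 1,"xyz": [20,-6,-6.9],"angular": [0,0,-0.2]},{"fingers": 1,"xyz": [24.5,-7.4,-6.9],"angular": [0,0,-0.26]},{"fingers": 1,"xyz": [27.3,-8.2,-6.9],"angular": [0,0,-0.307]},{"fingers": 1,"xyz": [27.3,-8.2,-6.9],"angular": [0,0,-0.307]},{"fingers": 1,"xyz": [27.3,-8.2,-5],"angular": [0,0,-0.307]},{"fingers": 1,"xyz": [27.3,-8.2,-3],"angular": [0,0,-0.307]},{"fingers": 1,"xyz": [27.3,-8.2,-3],"angular": [0,0,-0.307]}]'

```text
clock: 22.8
position: [0.5023, 0.004, 0.0498]
ee_rot: [-2.246, -2.195, 0.004]
force: [-0.5, -0.6, -0.7]
width: 0.433
```

```bash
python3 - <<'E'
from mv import *
t=shot('top',4); s=shot('side',4); np.save('t9',t); np.save('s9',s)
p=arm.observe()['position'];print(p,arm.observe()['force'])
x=np.array([-.0215,-.9998,0]); y=np.array([.9998,-.0215,0]); z=np.array([0,0,1])
c=p+[0,0,-.0057]; k=c-x*.057+z*.0165
q=proj('top',[k]); r=proj('side',[k]); print(q,r)
ct,cs=q[0].astype(int)-[5,0],r[0].astype(int)
print(ct-[22,25],cs-[22,25])
cv2.imwrite('pics/m9.png',np.hstack([crop(t,ct,44,50,9),crop(s,cs,44,50,9)]))
print("pred top: tip,front corner", proj('top',[k-x*.009,c-x*.045+z*.015]), "side jamb bore",proj('side',[[.5053,.1013,.0615]]),"side wood corners",proj('side',[c-x*.045-y*.02-z*.015,c+x*.045-y*.02-z*.015]))
E
```

```text
[0.50379805 0.00517996 0.05123496] [ 0.54010766  0.11959406 -1.41496744]
[[245.2247923  213.86045745]] [[240.07263688 221.57678062]]
[218 188] [218 196]
pred top: tip,front corner [[241.37709602 213.85139255]
 [250.34232045 213.87081888]] side jamb bore [[231.25502003 211.39600831]] side wood corners [[236.51083587 236.41262303]
 [257.48235319 262.72946115]]
```

View pics/m9.png

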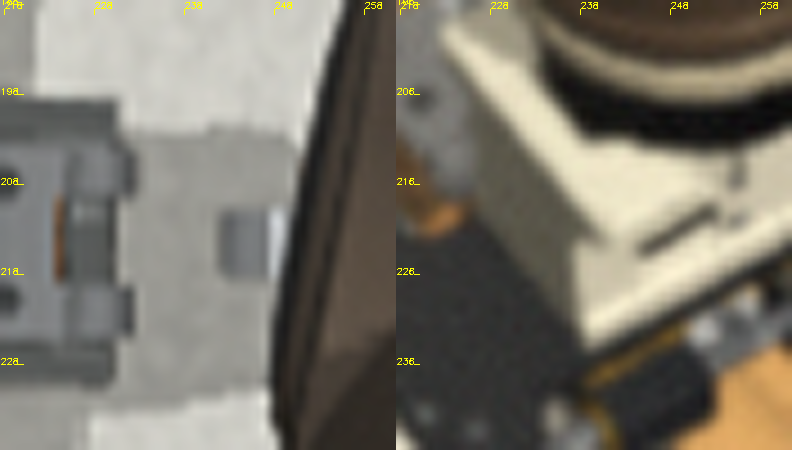

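```bash
python3 - <<'E'
import numpy as np
t=np.load('t9.npy').mean(2)
np.set_printoptions(linewidth=200,precision=0,suppress=True)
print("bat rows 205-224",t[205:225,243:247].mean(1))
print("jamb rows 200-228 c230-231",t[200:230,230:232].mean(1))
print("cols 236-250 bat",t[212:217,236:251].mean(0))
print("cols 225-238 jamb lo",t[221:224,225:238].mean(0)); print("up",t[205:208,225:238].mean(0))
E
```

```text
bat rows 205-224 [100. 101. 102. 102. 103.  98.  85.  76.  76.  77.  78.  77.  77.  81.  93. 102. 101.  99. 100. 102.]
jamb rows 200-228 c230-231 [89. 86. 80. 69. 64. 72. 72. 71. 71. 67. 69. 77. 77. 77. 76. 77. 80. 80. 79. 75. 68. 70. 70. 69. 69. 76. 83. 82. 82. 82.]
cols 236-250 bat [102. 101. 100. 101. 101. 100.  75.  67.  76.  82.  82.  83. 131. 103.  36.]
cols 225-238 jamb lo [ 71.  70.  80.  84.  84.  76.  63.  55. 102. 101. 100. 100. 100.]
up [ 72.  70.  79.  85.  86.  77.  66.  57.  83. 103. 104. 102. 100.]
```

```bash
python3 - <<'E'
from mv import *
a=onz('top',[[245.5,214.68],[228.75,214.75]],.0615); d=a[1]-a[0]; print(a,d)
o=arm.observe(); R=cv2.Rodrigues(o['ee_rot'])[0]; print((R.T@d*100).round(2), o['position'],o['force'],np.degrees(np.arctan2(R[1,1],R[0,1])))
E
```

```text
[[0.50309618 0.06155701 0.0615    ]
 [0.50368478 0.10073295 0.0615    ]] [0.0005886  0.03917594 0.        ]
[ 3.92 -0.02  0.  ] [0.50379805 0.00517996 0.05123496] [ 0.54010766  0.11959406 -1.41496744] -1.2126155658077347
```

Call:
jog_arm --moves '[{"fingers": 1,"xyz": [0.8,0,0.05],"angular": [0,0,0]},{"fingers": 1,"xyz": [1.6,0,0.05],"angular": [0,0,0]},{"fingers": 1,"xyz": [2.2,0,0.05],"angular": [0,0,0]},{"fingers": 1,"xyz": [2.7,0,0.05],"angular": [0,0,0]},{"fingers": 1,"xyz": [2.7,0,0.05],"angular": [0,0,0]},{"fingers": 1,"xyz": [2.7,0,0.05],"angular": [0,0,0]}]'

```text
clock: 23.95
position: [0.504, 0.032, 0.0502]
ee_rot: [2.245, 2.198, -0.0]
force: [0.4, -0.3, -1.1]
width: 0.431
```

Call:
jog_arm --moves '[{"fingers": 1,"xyz": [0.4,0,0],"angular": [0,0,0]},{"fingers": 1,"xyz": [0.8,0,0],"angular": [0,0,0]},{"fingers": 1,"xyz": [1.2,0,0],"angular": [0,0,0]},{"fingers": 1,"xyz": [1.2,0,0],"angular": [0,0,0]},{"fingers": 1,"xyz": [1.2,0,0],"angular": [0,0,0]},{"fingers": 1,"xyz": [1.2,0,0],"angular": [0,0,0]},{"fingers": 1,"xyz": [1.2,0,0],"angular": [0,0,0]}]'

```text
clock: 24.82
position: [0.5043, 0.044, 0.0502]
ee_rot: [2.245, 2.198, 0.0]
force: [0.2, -0.4, -0.9]
width: 0.433
```

```bash
python3 - <<'E'
from mv import *
t=shot('top',4); s=shot('side',4); np.save('t10',t); np.save('s10',s)
o=arm.observe();print(o['position'],o['force'],o['ft_torque'],o['clock'])
r=proj('side',[[.5053,.1013,.0615]])[0].astype(int);print(r-[22,25])
cv2.imwrite('pics/m10.png',np.hstack([crop(t,(228,214),44,50,9),crop(s,r,44,50,9)]))
E
```

```text
[0.50427204 0.04417548 0.05024941] [ 0.82270571 -0.13136218 -1.59106826] [-0.12601012  0.05159994 -0.00998655] 25.225
[209 186]
```

View pics/m10.png

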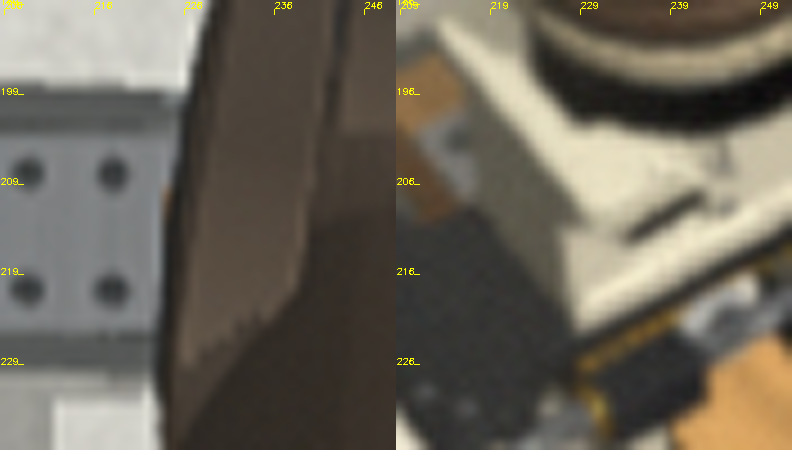

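```bash
python3 - <<'E'
from mv import *
x=np.array([-.0215,-.9998,0]); y=np.array([.9998,-.0215,0]); z=np.array([0,0,1])
p=arm.observe()['position']; c=p+[0,0,-.0057]
lab=[(a,b,h) for a in(-.045,.045) for b in(-.02,.02) for h in(-.015,.015)]
for l,q in zip(lab,proj('side',[c+x*a+y*b+z*h for a,b,h in lab])): print(l,q.round(1))
hsv=cv2.cvtColor(np.load('s10.npy').astype(np.uint8),cv2.COLOR_RGB2HSV)
m=cv2.inRange(hsv,(8,90,50),(25,255,255)); m[:,:215]=0;m[:200]=0; m[290:]=0; m[:,300:]=0
cs=cv2.findContours(m,cv2.RETR_EXTERNAL,cv2.CHAIN_APPROX_NONE)[0]
for k in sorted(cs,key=cv2.contourArea)[-2:]: print(cv2.contourArea(k),cv2.approxPolyDP(k,1.5,True)[:,0].tolist())
E
```

```text
(-0.045, -0.02, -0.015) [228.  226.1]
(-0.045, -0.02, 0.015) [227.  218.8]
(-0.045, 0.02, -0.015) [241.5 218.7]
(-0.045, 0.02, 0.015) [240.9 211.3]
(0.045, -0.02, -0.015) [248.  251.3]
(0.045, -0.02, 0.015) [247.5 244.2]
(0.045, 0.02, -0.015) [261.9 243.1]
(0.045, 0.02, 0.015) [261.8 235.9]
12.0 [[239, 220], [229, 226], [239, 222]]
352.0 [[251, 223], [243, 227], [243, 230], [239, 233], [241, 241], [248, 249], [261, 241], [260, 235]]
```

```bash
python3 - <<'E'
from mv import *
def go(f,c,hd,dims,box):
    h=np.radians(hd); x=np.array([np.cos(h),np.sin(h),0]); y=np.array([-np.sin(h),np.cos(h),0]); z=np.array([0,0,1]); c=np.array(c)
    lab=[(a,b,g) for a in(-1,1) for b in(-1,1) for g in(-1,1)]
    for l,q in zip(lab,proj('side',[c+x*a*dims[0]/2+y*b*dims[1]/2+z*g*dims[2]/2 for a,b,g in lab])): print(l,q.round(1))
    hsv=cv2.cvtColor(np.load(f).astype(np.uint8),cv2.COLOR_RGB2HSV)
    m=cv2.inRange(hsv,(8,90,50),(25,255,255)); k=np.zeros_like(m); u0,u1,v0,v1=box; k[v0:v1,u0:u1]=m[v0:v1,u0:u1]
    cs=cv2.findContours(k,cv2.RETR_EXTERNAL,cv2.CHAIN_APPROX_NONE)[0]
    for q in sorted(cs,key=cv2.contourArea)[-2:]: print(cv2.contourArea(q),cv2.approxPolyDP(q,1.2,True)[:,0].tolist())
go('s0.npy',(.4936,-.279,.015),-108.8,(.09,.04,.03),(300,370,300,384))
go('s8.npy',(.5063,.1478,.035),-91.2,(.07,.05,.05),(205,255,180,230))
E
```

```text
(-1, -1, -1) [312.8 331.8]
(-1, -1, 1) [314.  326.1]
(-1, 1, -1) [330.3 326.3]
(-1, 1, 1) [332.  320.5]
(1, -1, -1) [330.  374.5]
(1, -1, 1) [331.9 369.6]
(1, 1, -1) [348.6 368.2]
(1, 1, 1) [351.  363.2]
0.0 [[314, 329]]
517.0 [[341, 342], [322, 347], [330, 364], [331, 372], [348, 367], [350, 364]]
(-1, -1, -1) [208.2 208. ]
(-1, -1, 1) [206.  195.7]
(-1, 1, -1) [224.4 199.6]
(-1, 1, 1) [222.8 187.3]
(1, -1, -1) [221.9 225.5]
(1, -1, 1) [220.2 213.4]
(1, 1, -1) [238.4 216.5]
(1, 1, 1) [237.3 204.3]
48.5 [[237, 212], [232, 208], [228, 209], [229, 216], [227, 218], [236, 214]]
152.5 [[222, 188], [207, 195], [209, 205], [221, 221], [223, 219], [209, 201], [225, 192]]
```

```bash
python3 -c "
from cell import arm,job
o=arm.observe();print(o['clock'],o['position'],o['force'],o['width']);print(job.sign_off())"
```

```text
25.225 [0.50427204 0.04417548 0.05024941] [ 0.82270571 -0.13136218 -1.59106826] 0.43005718624878386
the job is handed in; nothing more can be done
None
```

The jamb block is seated in the jig pocket and released. The batten is held in the gripper with its knuckle between the other two. The job was handed in at about 25 s of the 64 s allowed, and the sign-off gave no verdict.

**First try failed:** the jamb block caught on the front rim at about 30 N and tilted in the grip. I set it down on open table and regrasped it. I then touched it against the backstop to find its position along the pocket, and it went down freely. Its last look shows it flat in the pocket with the knuckles away from the backstop.

**Last checks:**
- **Jamb hinge axis:** the camera and the backstop touch put it within about 1 mm of each other.
- **Knuckle alignment:** before the last approach, the top view showed the batten knuckle in line with the gap to about 0.3 mm. I then moved the measured 39 mm, and the arm stopped where commanded.
- **Height and level:** the calculated knuckle height is about 0.5 mm low. The far end of the batten shows no sign of tilt.
- **Contact:** the wrist force stayed at about the batten's weight, and the screw holes on the jamb leaf had not moved.

**Not confirmed:** the mated knuckles themselves were hidden by the gripper in both cameras, so the final alignment rests on that measurement, the arm's position reading and the contact-free force. The side camera read about 1 to 1.5 pixels off. It read the same on the batten lying on the table, so I treated it as camera bias. I did not re-check the bystanders' positions at the end, but no move went near them.

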